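# Gauge the grooves and flag the shallow block

### The job

One of the two blocks on the sloping rest was grooved too shallow. Find out which with the sprung depth gauge: push its probe into a groove, square to the sloping face, until the base sits flat, keep it flat for about a second without leaning on it hard, and read how far the probe was pushed in. Then stand the gauge back upright on its slotted stand as it was, and slide the tally in front of the rest all the way to the end on the shallow block's side; leave everything else where it is.

Things in the scene. Friction and masses are not known exactly. Their poses are not given: they have to be found in the camera images.
- gauge_grip (a point): middle of the grey handle of the loose depth gauge (0.2 to 0.45 kg), on its axis, 70 mm above the base's underside. Handle 24 mm (x) by 30 mm (y), from 12 to 105 mm above that underside, a 4 mm button on top; grip it across y. Steel base 34 mm (x) by 76 mm (y), 12 mm thick. On the front (-x) a pointer on a scale shows the probe. A half turn about the axis makes no difference to the work.
- gauge_base (a point): the middle of the underside of the gauge's base; z points up along the handle, y along the base's 76 mm. The probe leaves the base here.
- probe_tip (a point): the rounded tip of the gauge's steel probe, 6.5 mm thick; it stands 30 mm out of the base's underside when free and slides straight back into the base along the gauge's axis.
- probe (a joint): the gauge's reading: how far the probe is pushed in, 0 (free, 30 mm out) to 0.030 m (tip flush with the base). Its spring gives 1.8 N at 0, 5.4 N when flush. With the base flat on a block it reads 0.005 over the 25 mm groove, 0.018 over the 12 mm groove and 0.030 if the tip missed the groove. It springs out again when lifted.
- block_a_face (a point): wooden block 90 x 90 mm, 40 mm thick, fixed on the rest's slope; the two look alike, left and right swap. Point: middle of its upper face, 88 mm above the bench, in the middle of a stopped groove 10 mm wide, 66 mm long. Axes: z out of the face (32 degrees from vertical, leaning towards the robot), x up the slope along the groove, y across it. One block's groove is 25 mm deep, the other's 12 mm.
- block_b_face (a point): wooden block 90 x 90 mm, 40 mm thick, fixed on the rest's slope; the two look alike, left and right swap. Point: middle of its upper face, 88 mm above the bench, in the middle of a stopped groove 10 mm wide, 66 mm long. Axes: z out of the face (32 degrees from vertical, leaning towards the robot), x up the slope along the groove, y across it. One block's groove is 25 mm deep, the other's 12 mm.
- rest: fixed plywood rest, 150 x 250 mm, with a slope that carries one block on its left half (y > 0) and one on its right half (y < 0); a 12 mm lip runs along the foot of the slope. Origin on the bench under its middle; x points away from the robot and y to the left, give or take 0.22 rad of yaw.
- tally_top (a point): middle of the top of the tally, an upright dark steel block 28 mm (rest x) by 20 mm (rest y) by 40 mm high, top 54.5 mm above the bench. It slides along rest y on a fixed aluminium track 40 mm wide, 170 mm long, 14 mm high, 115 mm on the robot's side of the rest's origin.
- tally (a joint): where the tally stands on its track: 0 at the right end (-y of the rest), 0.120 m at the left end (+y); it is stiff (1.5 N) and stays where it is left.
- stand: fixed wooden stand for the gauge, 70 mm (x) by 110 mm (y), top 50 mm above the bench, cut by a slot 30 mm wide and 38 mm deep along x. The gauge stands on it at the start, base bridging the slot, its 76 mm along the stand's y, centred; the probe hangs free in the slot. Origin on the bench under its middle.
- glue_bottle: bystander: cream glue bottle with yellow nozzle, 58 mm across, 161 mm high, loose; origin at the middle of its foot.
- wax_tin: bystander: flat round tin, 70 mm across, 32 mm high, loose; origin at the middle of its underside.
- faceplate: bystander: round grey iron faceplate, 76 mm across, 28 mm high, loose; origin at the middle of its underside.
Not all that is in view belongs to the job. What is shaped like the stand but red is not meant.

How it is judged:
By the outcome, as a careful person would: the job done as asked, in the order asked, and still so for the second after the job is handed in, with the robot touching nothing.
It also fails if it takes over 54 s, if anything falls off the work surface, if the arm or the gripper's body presses on something with over 40 N, if the wrist force passes 120 N, or if a joint passes its speed limit or range.

### The arm

A 6-joint arm with a two-finger parallel gripper is mounted at the origin on a cart in front of the work surface, level with it; the furniture and walls round the work are solid. World frame = base frame: x ahead of the robot, y to its left, z up, the work surface at z = 0. Lengths are in m, angles in rad, forces in N, time in s.
With the tool pointing down it reaches from about 0.15 to 0.775 m from the base axis. Payload 6.1 kg.
Tool frame: the origin (TCP) lies between the finger pads; the fingertips stand 22 mm ahead of it and the grasp point (between the pads) lies 3 mm ahead of it; z points along the fingers, y is the direction in which the jaws open and shut (so a half turn about z gives the same grasp; the last joint's range is limited). The gripper opens to 85 mm and grips with 20 to 120 N. Pads are 22 mm wide; open, the fingers measure 114 mm over their backs; the gripper's body (76 mm by 85 mm) begins 54 mm behind the grasp point. The pads swing forward as they close: fully open they stand 13 mm farther back than shut.
Start: joints at [-1.195, 0.126, -0.04, 1.405, 0, 1.571], TCP at [0.193, -0.488, 0.253] pointing down, gripper open.
Joint ranges: [-2.72, 2.72], [-0.95, 1.95], [-1.27, 1.35], [-1.78, 2.02], [-1.46, 1.47], [-3.14, 3.14]. Speed limits (rad/s): [2.39, 2.39, 3.01, 3.14, 3.14, 3.14].

### API

Orientations are given as a rotation vector (axis times angle).
In Python, from workcell import env gives the robot as it stands.
- The arm moves only by the tool move_arm, never from a script. Its argument "targets" is a list of rows, each an object with "slide": the shift along the tool's x, y, z as a fraction of full scale, a list of three; "rot": the turn, a rotation vector about the tool's x, y, z as a fraction of full scale, a list of three; "claw": the closure, from -1 (fully open) to 1 (shut). In form: [{"slide": [dx, dy, dz], "rot": [ax, ay, az], "claw": claw}, ...]. A call has 1 to 20 rows; each row is the pose to reach, as a shift and turn from the pose commanded when the call began, along the tool's axes at that moment, turning the shorter way round; what a row does not reach only later rows make up. Full scale, the value 1, is 500 mm for a shift and pi rad for a turn. A row lasts 1/12 s, in which the tool goes at most 41.7 mm and 7.16 degrees, less where a joint would pass 70% of its speed; a pose out of reach is approached as far as the arm can. A call with a number of a shift or a turn outside -1 to 1 is refused whole. A call with a gripper value outside its range is refused whole. The fingers move at their own pace and stop on an object; "force" is the grip in N (left out, the last holds). Time passes only in rows, so rows that repeat a pose let the fingers close. It gives the time, the measured TCP pose, the force and the opening at its end, in the units of the state.
- env.get_obs(): the state, without advancing time (a new reading comes with each control period).
- env.snapshot(name): name is "scene" or "top" or "wrist"; returns a dict with "color" (480x640x3 uint8, red, green, blue), "fx", "fy", "cx", "cy" (pixels), "view" (4x4, takes a point from world to camera coordinates); the wrist camera has in their place "mount" (4x4, takes a point from camera to tool coordinates, whose origin is the TCP and whose axes are the flange's). Camera axes: x right, y up, looking along -z (the intrinsics and any distortion apply to the point x, -y, -z); pixel columns grow to the right and rows downward; lengths in m; the calibration is good to about 2 mm. A picture is of the moment at which its call begins: read the wrist's pose just before it. There is no depth.
- env.close_job(): hands the job in, once; it reports no verdict.
The state is a dict: "t": time; "joint_pos": joint angles; "dq": joint speeds; "joint_torque": joint torques, N m; "tcp_pos": TCP position; "tcp_rot": TCP orientation; "ft_force": force on the tool from outside, world axes, zero at the start; "moment": the same for the moment, N m; "finger_gap": finger opening in m.
Only numpy, scipy, OpenCV 4.12 (cv2) and the standard library are available. Lean on these libraries where they do the work, as an engineer would, in place of code of your own. Each camera call takes 0.05 s, during which the arm holds its last target. There are 200 camera calls.

## Working session

There is one attempt and no reset: what is moved stays moved. The work goes in short steps, Python scripts to look and compute and a tool call to move; the robot and the scene stay as the last step left them, time stands still between calls to the robot, and variables do not carry over. Pictures are saved under pics/ and viewed, on a budget of 10 in all, crops included, one or two more only if the job needs it, and the job is handed in when it is done.

Besides the shell and the picture viewer there is one more tool, called after "Request:" as name(argument=value, ...), one argument or row to a line, values as JSON. move_arm: Moves the arm, as the interface text tells. Shift numbers are shares of 500 mm and turn numbers shares of pi rad, none past 1 either way. Its arguments: {"type":"object","properties":{"targets":{"type":"array","items":{"type":"object","properties":{"slide":{"type":"array","items":{"type":"number","minimum":-1,"maximum":1}},"rot":{"type":"array","items":{"type":"number","minimum":-1,"maximum":1}},"claw":{"type":"number"}}}},"force":{"type":"number"}},"required":["targets"]}

```bash
ls; mkdir -p pics; python3 - <<'E'
from workcell import env
import cv2,pickle
for n in("scene","top"):
    s=env.snapshot(n); cv2.imwrite(f"pics/{n}0.png",s["color"][:,:,::-1]); pickle.dump(s,open(f"{n}0.pkl","wb"))
    print(n,{k:v for k,v in s.items() if k!="color"})
print(env.get_obs())
E
```

```text
pics
scene {'fx': 492.12695053968287, 'fy': 492.12695053968287, 'cx': 318.5772252962813, 'cy': 233.28213951782908, 'view': array([[-0.83878494, -0.54424365, -0.01544894,  0.533064  ],
       [ 0.4032939 , -0.64011614,  0.65391541, -0.3078848 ],
       [-0.36577843,  0.54226393,  0.75640992, -0.79739686],
       [ 0.        ,  0.        ,  0.        ,  1.        ]])}
top {'fx': 468.23922059334706, 'fy': 468.23922059334706, 'cx': 318.91628070045164, 'cy': 239.1794149499948, 'view': array([[ 1.19378368e-03, -9.99921748e-01, -1.24528409e-02,
         4.46720192e-02],
       [ 9.86530403e-01, -8.59346123e-04,  1.63575749e-01,
        -6.44240391e-01],
       [-1.63573650e-01, -1.24803802e-02,  9.86452179e-01,
        -9.82927442e-01],
       [ 0.00000000e+00,  0.00000000e+00,  0.00000000e+00,
         1.00000000e+00]])}
{'t': 0.1, 'joint_pos': array([-1.19501400e+00,  1.26320791e-01, -4.05091891e-02,  1.40539779e+00,
       -4.43956153e-05,  1.57082329e+00]), 'dq': array([ 0.00053347,  0.00010223,  0.00217303,  0.00047195, -0.00144836,
        0.00019561]), 'joint_torque': array([ 1.11463520e-03, -4.36903846e+01,  3.53606200e+01,  1.36099380e-02,
        6.60274395e-06,  9.66601135e-06]), 'tcp_pos': array([ 0.19254008, -0.48805652,  0.25260474]), 'tcp_rot': array([-3.08493615e+00, -5.86507858e-01,  4.88314116e-04]), 'ft_force': array([ 0.19807575, -0.49165736, -0.24300795]), 'moment': array([ 0.06929157,  0.01339086, -0.04844583]), 'finger_gap': 0.08555174879541512}
```

View pics/scene0.png

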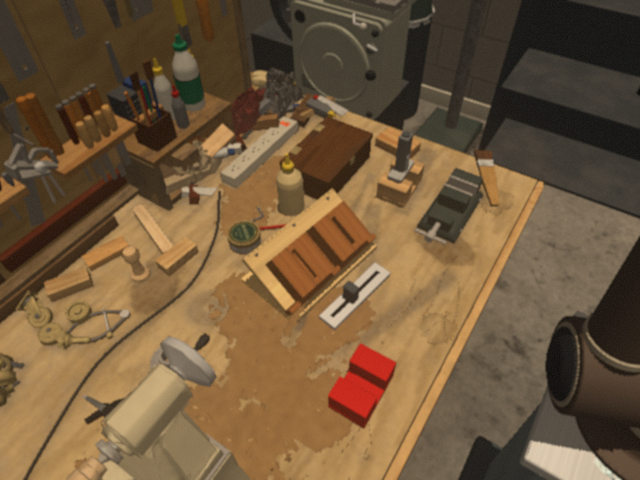

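View pics/top0.png

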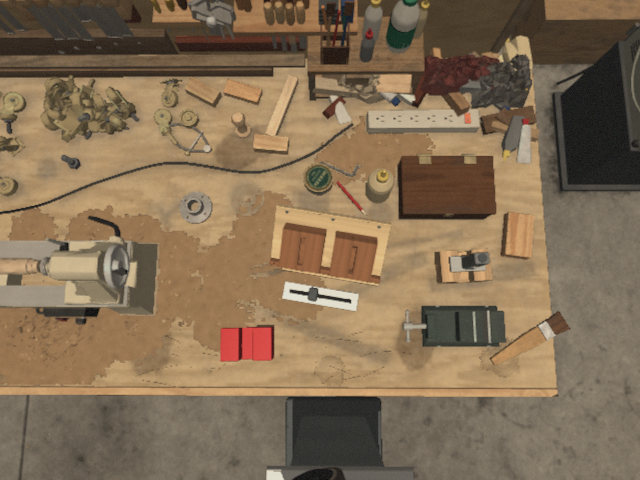

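The candidate stands are the red one at top (246,344), which is excluded, and the wooden one at top (467,265) / scene (400,180). The wooden one carries the gauge, so it fits. The rest is at top (331,245) and the tally at (313,294). I'll enlarge these to confirm and to pick corners.

```bash
cat > h.py <<'E'
import numpy as np,cv2,pickle
from scipy.spatial.transform import Rotation as R
def ray(s,px,tool=None):
    d=np.array([(px[0]-s["cx"])/s["fx"],-(px[1]-s["cy"])/s["fy"],-1.])
    T=np.linalg.inv(s["view"]) if "view" in s else tool@s["mount"]
    return T[:3,3],T[:3,:3]@d
def onz(s,px,z,tool=None):
    o,d=ray(s,px,tool); return o+d*(z-o[2])/d[2]
def proj(s,p,tool=None):
    V=s["view"] if "view" in s else np.linalg.inv(tool@s["mount"])
    c=V[:3,:3]@np.asarray(p,float)+V[:3,3]; return s["cx"]-s["fx"]*c[0]/c[2], s["cy"]+s["fy"]*c[1]/c[2]
def tool(o):
    T=np.eye(4);T[:3,:3]=R.from_rotvec(o["tcp_rot"]).as_matrix();T[:3,3]=o["tcp_pos"];return T
def load(n): return pickle.load(open(n,"rb"))
E
python3 - <<'E'
from h import *
t=load("top0.pkl");s=load("scene0.pkl")
c=lambda im,x,y,w,h:cv2.resize(im[y:y+h,x:x+w,::-1],(400,300),interpolation=cv2.INTER_CUBIC)
a=np.hstack([c(t["color"],425,235,80,60),c(s["color"],360,120,80,60)])
b=np.hstack([c(t["color"],260,195,140,105)[:300],c(t["color"],275,272,90,67.5.__int__())])
cv2.imwrite("pics/crop1.png",np.vstack([a,b]))
for n,v in(("top",t),("scene",s)): print(n,np.linalg.inv(v["view"])[:3,3],proj(v,[0,0,0]),proj(v,[.193,-.488,.253]))
E
```

```text
top [0.47472837 0.03184759 1.07554932] (np.float64(340.19678480727794), np.float64(546.0775698897952)) (np.float64(645.7764439441227), np.float64(493.42649728750825))
scene [0.27962355 0.52543422 0.81272478] (np.float64(647.5666850099769), np.float64(423.29844775910016)) (np.float64(649.4664300797122), np.float64(103.7373502527746))
```

View pics/crop1.png

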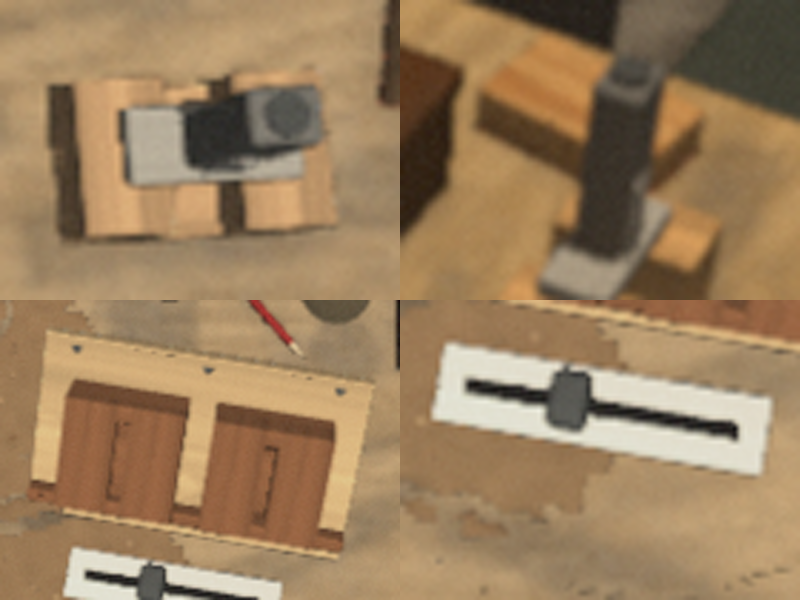

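```bash
python3 - <<'E'
from h import *
t=load("top0.pkl");np.set_printoptions(precision=4,suppress=True)
g=lambda x,y:(425+x/5,235+y/5)
r=lambda x,y:(260+x/2.857,195+(y-300)/2.857)
k=lambda x,y:(275+(x-400)/4.444,272+(y-300)/4.444)
P=[onz(t,g(*p),.062) for p in((125,107),(130,186),(303,178),(298,100))]
print("base",np.mean(P,0),[p[:2] for p in P]); d=P[1]-P[2];print("yaw",np.arctan2(-d[0],d[1]))
print("button",onz(t,g(288,113),.159))
K=[onz(t,k(*p),.014) for p in((445,342),(772,397),(762,474),(432,418))]
print("track",np.mean(K,0),[p[:2] for p in K]);d=K[0]-K[1]+K[3]-K[2];y=np.arctan2(-d[0],d[1]);print("yaw",y,np.linalg.norm(d)/2)
c=np.mean(K,0);u=np.array([np.cos(y),np.sin(y),0]);v=np.array([-u[1],u[0],0])
ta=onz(t,k(571,395),.0545);print("tally",ta,(ta-c)@v+.06,(ta-c)@u)
o=c+.115*u;print("rest",o)
for n,p in(("L",(118,460)),("R",(266,485))):
    q=onz(t,r(*p),.088);print(n,q,(q-o)@u,(q-o)@v)
E
```

```text
base [ 0.589 -0.278  0.062] [array([ 0.6046, -0.2403]), array([ 0.5702, -0.2409]), array([ 0.5737, -0.3156]), array([ 0.6076, -0.3153])]
yaw 0.04638274850280839
button [ 0.5898 -0.2779  0.159 ]
track [0.5205 0.0415 0.014 ] [array([0.5537, 0.1217]), array([ 0.5259, -0.0445]), array([ 0.4873, -0.039 ]), array([0.5152, 0.1278])]
yaw -0.16564922436757085 0.16884743891268672
tally [0.5249 0.0564 0.0545] 0.07539925357905009 0.001814182462694923
rest [0.634  0.0226 0.014 ]
L [0.613  0.0818 0.088 ] -0.030471034331457113 0.05499575036127222
R [ 0.5942 -0.0282  0.088 ] -0.030858786105528724 -0.05664891554509923
```

The wooden stand with the gauge is confirmed: crop base centre (214,143), button (288,113). The base and button estimates agree at (0.589,-0.278). The grooves sit symmetrically at rest y ±0.056. Next I'll write a planner helper for the moves.

```bash
cat >> h.py <<'E'
def go(o,p,M):
    """slide/rot fractions from measured pose to target pose (p, matrix M)"""
    T=tool(o);s=T[:3,:3].T@(np.asarray(p)-T[:3,3])/.5
    w=R.from_matrix(T[:3,:3].T@M).as_rotvec()/np.pi
    return s.round(4),w.round(4)
def M(yaw,lean=0,flip=False):
    """tool opposing an object frame with yaw, leaning back to -x by lean; tool y = +-object y"""
    G=R.from_euler("z",yaw)*R.from_euler("y",-lean)
    return (G*R.from_euler("x",np.pi)*R.from_euler("z",np.pi if flip else 0)).as_matrix()
E
python3 - <<'E'
from workcell import env
from h import *
o=env.get_obs()
for f in(0,1):print(f,go(o,[.589,-.278,.26],M(.046,0,f)))
s=env.snapshot("wrist");print(s["mount"],s["fx"],s["cx"],s["cy"])
E
```

```text
0 (array([ 0.8918, -0.0998, -0.0147]), array([-4.00e-04,  1.00e-04,  1.05e-01]))
1 (array([ 0.8918, -0.0998, -0.0147]), array([-1.00e-04, -6.00e-04, -8.95e-01]))
[[ 6.90697657e-04  9.62431534e-01  2.71523601e-01  6.80112354e-02]
 [ 9.99999758e-01 -6.87694938e-04 -1.06208801e-04  3.46640847e-04]
 [ 8.45067067e-05  2.71523609e-01 -9.62431776e-01 -1.20895837e-01]
 [ 0.00000000e+00  0.00000000e+00  0.00000000e+00  1.00000000e+00]] 402.9738435087578 324.08096512169533 245.48822364517426
```

Request:
move_arm(
  targets=[
    {"slide": [0.4, -0.05, -0.05], "rot": [0, 0, 0.05], "claw": -1},
    {"slide": [0.4, -0.05, -0.05], "rot": [0, 0, 0.05], "claw": -1},
    {"slide": [0.4, -0.05, -0.05], "rot": [0, 0, 0.05], "claw": -1},
    {"slide": [0.4, -0.05, -0.05], "rot": [0, 0, 0.05], "claw": -1},
    {"slide": [0.892, -0.1, -0.015], "rot": [0, 0, 0.105], "claw": -1},
    {"slide": [0.892, -0.1, -0.015], "rot": [0, 0, 0.105], "claw": -1},
    {"slide": [0.892, -0.1, -0.015], "rot": [0, 0, 0.105], "claw": -1},
    {"slide": [0.892, -0.1, -0.015], "rot": [0, 0, 0.105], "claw": -1},
    {"slide": [0.892, -0.1, -0.015], "rot": [0, 0, 0.105], "claw": -1},
    {"slide": [0.892, -0.1, -0.015], "rot": [0, 0, 0.105], "claw": -1},
    {"slide": [0.892, -0.1, -0.015], "rot": [0, 0, 0.105], "claw": -1},
    {"slide": [0.892, -0.1, -0.015], "rot": [0, 0, 0.105], "claw": -1},
    {"slide": [0.892, -0.1, -0.015], "rot": [0, 0, 0.105], "claw": -1},
    {"slide": [0.892, -0.1, -0.015], "rot": [0, 0, 0.105], "claw": -1},
    {"slide": [0.892, -0.1, -0.015], "rot": [0, 0, 0.105], "claw": -1},
  ],
)

```text
t: 1.4
tcp_pos: [0.5884, -0.2787, 0.2609]
tcp_rot: [3.141, 0.071, -0.0]
ft_force: [-0.7, -0.4, 0.5]
finger_gap: 0.0855
```

```bash
python3 - <<'E'
from workcell import env
from h import *
o=env.get_obs();s=env.snapshot("wrist");s["T"]=tool(o);pickle.dump(s,open("w1.pkl","wb"))
cv2.imwrite("pics/w1.png",s["color"][:,:,::-1]);print(o["t"],o["tcp_pos"],o["joint_pos"],o["finger_gap"])
for p in([.589,-.278,.062],[.589,-.278,.159]):print(proj(s,p,s["T"]))
E
```

```text
1.4 [ 0.58839741 -0.2786739   0.2609401 ] [-4.42220980e-01  3.75963796e-01  2.99156327e-01  1.49422158e+00
 -2.30410138e-04  2.65435793e+00] 0.08553106938740372
(np.float64(322.47105328126173), np.float64(218.4184455676354))
(np.float64(321.91452389539967), np.float64(253.19752323308188))
```

View pics/w1.png

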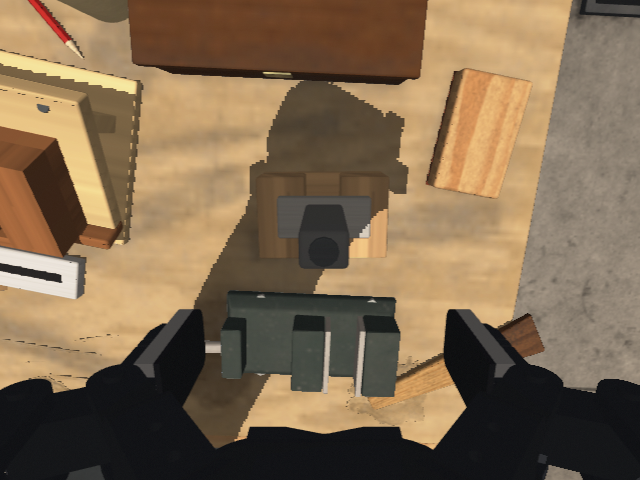

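The wrist view shows the gauge base spanning (277–370, 196–238) and the button at (323,252). Both are within 1 mm of prediction. Joint 6 would run out of range at the blocks in this orientation, so I'll take the half-turned grasp, which also puts the camera on the pointer side.

Request:
move_arm(
  targets=[
    {"slide": [0, 0, 0.06], "rot": [0, 0, -0.5], "claw": -1},
    {"slide": [0, 0, 0.06], "rot": [0, 0, -0.5], "claw": -1},
    {"slide": [0, 0, 0.06], "rot": [0, 0, -0.5], "claw": -1},
    {"slide": [0, 0, 0.06], "rot": [0, 0, -0.5], "claw": -1},
    {"slide": [0, 0, 0.06], "rot": [0, 0, -0.5], "claw": -1},
    {"slide": [0, 0, 0.06], "rot": [0, 0, -0.5], "claw": -1},
    {"slide": [0, 0, 0.06], "rot": [0, 0, -0.5], "claw": -1},
    {"slide": [0, 0, 0.06], "rot": [0, 0, -0.5], "claw": -1},
    {"slide": [0, 0, 0.06], "rot": [0, 0, -0.5], "claw": -1},
    {"slide": [0, 0, 0.06], "rot": [0, 0, -0.5], "claw": -1},
    {"slide": [0, 0, 0.06], "rot": [0, 0, -0.9], "claw": -1},
    {"slide": [0, 0, 0.06], "rot": [0, 0, -0.9], "claw": -1},
    {"slide": [0, 0, 0.06], "rot": [0, 0, -0.9], "claw": -1},
    {"slide": [0, 0, 0.06], "rot": [0, 0, -0.9], "claw": -1},
    {"slide": [0, 0, 0.06], "rot": [0, 0, -0.9], "claw": -1},
    {"slide": [0, 0, 0.06], "rot": [0, 0, -0.9], "claw": -1},
    {"slide": [0, 0, 0.06], "rot": [0, 0, -0.9], "claw": -1},
    {"slide": [0, 0, 0.06], "rot": [0, 0, -0.9], "claw": -1},
    {"slide": [0, 0, 0.06], "rot": [0, 0, -0.9], "claw": -1},
    {"slide": [0, 0, 0.06], "rot": [0, 0, -0.9], "claw": -1},
  ],
)

```text
t: 3.12
tcp_pos: [0.588, -0.2793, 0.2316]
tcp_rot: [0.916, 3.004, -0.0]
ft_force: [-0.2, 0.7, -0.1]
finger_gap: 0.0852
```

```bash
python3 - <<'E'
from workcell import env
from h import *
o=env.get_obs();print(o["joint_pos"])
print(go(o,[.5893,-.278,.22],M(.046,0,1)))
print(go(o,[.5893,-.278,.123],M(.046,0,1)))
E
```

```text
[-4.43360281e-01  3.70793744e-01  2.27750755e-01  1.42676794e+00
 -5.62503267e-05  1.48269697e-01]
(array([-0.0007,  0.0035,  0.0233]), array([-1.00e-04,  3.00e-04, -2.03e-01]))
(array([-0.0005,  0.0035,  0.2173]), array([-1.00e-04,  3.00e-04, -2.03e-01]))
```

Request:
move_arm(
  targets=[
    {"slide": [0, 0.003, 0.02], "rot": [0, 0, -0.203], "claw": -1},
    {"slide": [0, 0.003, 0.02], "rot": [0, 0, -0.203], "claw": -1},
    {"slide": [0, 0.003, 0.02], "rot": [0, 0, -0.203], "claw": -1},
    {"slide": [0, 0.003, 0.02], "rot": [0, 0, -0.203], "claw": -1},
    {"slide": [0, 0.003, 0.02], "rot": [0, 0, -0.203], "claw": -1},
    {"slide": [0, 0.003, 0.02], "rot": [0, 0, -0.203], "claw": -1},
    {"slide": [0, 0.0035, 0.08], "rot": [0, 0, -0.203], "claw": -1},
    {"slide": [0, 0.0035, 0.13], "rot": [0, 0, -0.203], "claw": -1},
    {"slide": [0, 0.0035, 0.18], "rot": [0, 0, -0.203], "claw": -1},
    {"slide": [0, 0.0035, 0.217], "rot": [0, 0, -0.203], "claw": -1},
    {"slide": [0, 0.0035, 0.217], "rot": [0, 0, -0.203], "claw": -1},
    {"slide": [0, 0.0035, 0.217], "rot": [0, 0, -0.203], "claw": 1},
    {"slide": [0, 0.0035, 0.217], "rot": [0, 0, -0.203], "claw": 1},
    {"slide": [0, 0.0035, 0.217], "rot": [0, 0, -0.203], "claw": 1},
    {"slide": [0, 0.0035, 0.217], "rot": [0, 0, -0.203], "claw": 1},
    {"slide": [0, 0.0035, 0.217], "rot": [0, 0, -0.203], "claw": 1},
    {"slide": [0, 0.0035, 0.217], "rot": [0, 0, -0.203], "claw": 1},
    {"slide": [0, 0.0035, 0.217], "rot": [0, 0, -0.203], "claw": 1},
    {"slide": [0, 0.0035, 0.217], "rot": [0, 0, -0.203], "claw": 1},
  ],
  force=70,
)

```text
t: 4.7
tcp_pos: [0.5909, -0.2772, 0.124]
tcp_rot: [-0.066, 3.139, -0.002]
ft_force: [-0.4, -1.1, 6.0]
finger_gap: 0.0292
```

```bash
cat >> h.py <<'E'
YAW=-.1656;U=np.array([np.cos(YAW),np.sin(YAW),0]);V=np.array([-U[1],U[0],0]);O=np.array([.634,.0226,0])
L=np.deg2rad(32);N=-np.sin(L)*U+np.array([0,0,np.cos(L)]);X=np.cos(L)*U+np.array([0,0,np.sin(L)])
FL=O-.0307*U+.056*V+[0,0,.088];FR=O-.0307*U-.056*V+[0,0,.088]
E
python3 - <<'E'
from workcell import env
from h import *
o=env.get_obs();print(o["joint_pos"],FL,FR)
p=FR+N*.135;print(p);print(go(o,[.591,-.277,.234],M(.046,0,1)),go(o,p,M(YAW,L,1)))
E
```

```text
[-4.38535402e-01  3.90027319e-01  1.91041797e-02  1.19713844e+00
 -1.74860901e-04 -4.80337948e-01] [0.61295126 0.08289461 0.088     ] [ 0.59448871 -0.02757318  0.088     ]
[ 0.5239283  -0.01578038  0.20248649]
(array([-0.0008, -0.    , -0.22  ]), array([-0.0005,  0.0007, -0.0013])) (array([ 0.1115,  0.5277, -0.158 ]), array([ 0.0181, -0.1763,  0.0644]))
```

Request:
move_arm(
  targets=[
    {"slide": [0, 0, -0.08], "rot": [0, 0, 0], "claw": 1},
    {"slide": [0, 0, -0.16], "rot": [0, 0, 0], "claw": 1},
    {"slide": [0, 0, -0.24], "rot": [0, 0, 0], "claw": 1},
    {"slide": [0.05, 0.1, -0.26], "rot": [0.009, -0.09, 0.032], "claw": 1},
    {"slide": [0.05, 0.18, -0.26], "rot": [0.009, -0.09, 0.032], "claw": 1},
    {"slide": [0.11, 0.26, -0.26], "rot": [0.018, -0.176, 0.064], "claw": 1},
    {"slide": [0.11, 0.34, -0.26], "rot": [0.018, -0.176, 0.064], "claw": 1},
    {"slide": [0.11, 0.42, -0.25], "rot": [0.018, -0.176, 0.064], "claw": 1},
    {"slide": [0.11, 0.5, -0.22], "rot": [0.018, -0.176, 0.064], "claw": 1},
    {"slide": [0.1115, 0.5277, -0.158], "rot": [0.0181, -0.1763, 0.0644], "claw": 1},
    {"slide": [0.1115, 0.5277, -0.158], "rot": [0.0181, -0.1763, 0.0644], "claw": 1},
    {"slide": [0.1115, 0.5277, -0.158], "rot": [0.0181, -0.1763, 0.0644], "claw": 1},
    {"slide": [0.1115, 0.5277, -0.158], "rot": [0.0181, -0.1763, 0.0644], "claw": 1},
  ],
)

```text
t: 5.78
tcp_pos: [0.5227, -0.015, 0.2004]
tcp_rot: [0.212, 2.58, -0.06]
ft_force: [0.5, -0.5, -4.0]
finger_gap: 0.0292
```

```bash
python3 - <<'E'
from workcell import env
from h import *
o=env.get_obs();s=env.snapshot("wrist");T=s["T"]=tool(o);pickle.dump(s,open("w2.pkl","wb"))
cv2.imwrite("pics/w2.png",s["color"][:,:,::-1]);print(o["t"],o["tcp_pos"],o["joint_pos"],o["finger_gap"],o["ft_force"])
print("tip",proj(s,T[:3,3]+T[:3,2]*.104,T),"base",proj(s,T[:3,3]+T[:3,2]*.074,T))
for a in(-.033,0,.033):print(proj(s,FR+X*a,T))
for k in(-1,1):
  for j in(-1,1):print("corner",proj(s,FR+X*.045*k+V*.045*j,T))
print(go(o,FR+N*.135,M(YAW,L,1)))
E
```

```text
5.7833 [ 0.52270368 -0.0150343   0.20039061] [ 0.02213328 -0.2750398  -0.65899833  0.64092149 -0.0974074   0.15895886] 0.029178533214883954 [ 0.51494229 -0.47651274 -4.01735944]
tip (np.float64(324.9149253368649), np.float64(254.7887609991928)) base (np.float64(325.0161237095049), np.float64(271.84813176366936))
(np.float64(323.93443101728286), np.float64(195.6299477904663))
(np.float64(323.8282424286912), np.float64(245.7430307262586))
(np.float64(323.72882259669507), np.float64(292.6617660853362))
corner (np.float64(252.20992752816227), np.float64(176.39496884974312))
corner (np.float64(395.70915627125356), np.float64(176.70596195992763))
corner (np.float64(258.09692268969474), np.float64(308.87380353281975))
corner (np.float64(389.2659261520668), np.float64(309.1063833296721))
(array([-0.0045, -0.0011, -0.0022]), array([ 0.0003, -0.0015,  0.0004]))
```

View pics/w2.png

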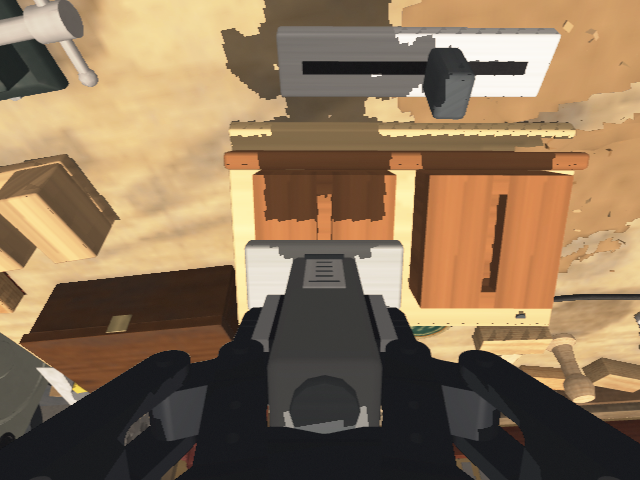

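The wrist view agrees with the model: the right block's foot edge spans x 253–396 and its groove is at (323,196). The gauge scale is visible near (324,270). Now the approach: the tip goes into the groove with the base still about 22 mm off the face.

Request:
move_arm(
  targets=[
    {"slide": [-0.0045, -0.001, 0.02], "rot": [0, -0.0015, 0], "claw": 1},
    {"slide": [-0.0045, -0.001, 0.04], "rot": [0, -0.0015, 0], "claw": 1},
    {"slide": [-0.0045, -0.001, 0.06], "rot": [0, -0.0015, 0], "claw": 1},
    {"slide": [-0.0045, -0.001, 0.074], "rot": [0, -0.0015, 0], "claw": 1},
    {"slide": [-0.0045, -0.001, 0.074], "rot": [0, -0.0015, 0], "claw": 1},
    {"slide": [-0.0045, -0.001, 0.074], "rot": [0, -0.0015, 0], "claw": 1},
    {"slide": [-0.0045, -0.001, 0.074], "rot": [0, -0.0015, 0], "claw": 1},
  ],
)

```text
t: 6.42
tcp_pos: [0.5445, -0.0197, 0.171]
tcp_rot: [0.214, 2.574, -0.061]
ft_force: [-1.0, -0.1, -4.4]
finger_gap: 0.029
```

```bash
cat > st.py <<'E'
from workcell import env
from h import *
import sys
o=env.get_obs();T=tool(o);F=FR if sys.argv[1]=="R" else FL
d=T[:3,3]-F;print("t",o["t"],"h %.4f x %.4f y %.4f"%(d@N-.074,d@X,d@V),"f_n %.2f f_x %.2f f_y %.2f"%tuple(o["ft_force"]@np.array([N,X,V]).T),o["moment"].round(3))
print(go(o,F+N*(d@N),M(YAW,L,1)))
E
python3 st.py R
```

```text
t 6.4167 h 0.0232 x 0.0011 y -0.0005 f_n -3.23 f_x -3.16 f_y -0.24 [0.172 0.999 0.013]
(array([ 0.0021,  0.001 , -0.    ]), array([ 0.0001,  0.0005, -0.0002]))
```

Request:
move_arm(
  targets=[
    {"slide": [0, 0.0005, 0.006], "rot": [0, 0, 0], "claw": 1},
    {"slide": [0, 0.0005, 0.014], "rot": [0, 0, 0], "claw": 1},
    {"slide": [0, 0.0005, 0.022], "rot": [0, 0, 0], "claw": 1},
    {"slide": [0, 0.0005, 0.022], "rot": [0, 0, 0], "claw": 1},
    {"slide": [0, 0.0005, 0.022], "rot": [0, 0, 0], "claw": 1},
  ],
)

```text
t: 6.83
tcp_pos: [0.5501, -0.0201, 0.1612]
tcp_rot: [0.214, 2.574, -0.06]
ft_force: [-1.2, -0.5, -3.3]
finger_gap: 0.0292
```

```bash
python3 st.py R
```

```text
t 6.8333 h 0.0120 x 0.0006 y 0.0000 f_n -2.19 f_x -2.65 f_y -0.67 [0.219 1.019 0.005]
(array([ 0.0012, -0.0001, -0.    ]), array([ 0.0002,  0.0004, -0.    ]))
```

Request:
move_arm(
  targets=[
    {"slide": [0, 0, 0.006], "rot": [0, 0, 0], "claw": 1},
    {"slide": [0, 0, 0.012], "rot": [0, 0, 0], "claw": 1},
    {"slide": [0, 0, 0.018], "rot": [0, 0, 0], "claw": 1},
    {"slide": [0, 0, 0.018], "rot": [0, 0, 0], "claw": 1},
    {"slide": [0, 0, 0.018], "rot": [0, 0, 0], "claw": 1},
  ],
)

```text
t: 7.25
tcp_pos: [0.5551, -0.0209, 0.1542]
tcp_rot: [0.214, 2.573, -0.06]
ft_force: [-1.2, 1.0, -2.8]
finger_gap: 0.0293
```

```bash
python3 st.py R
```

```text
t 7.25 h 0.0033 x 0.0012 y 0.0001 f_n -1.68 f_x -2.60 f_y 0.81 [0.22  0.998 0.031]
(array([ 0.0024, -0.0002, -0.    ]), array([ 0.0003,  0.0007, -0.0001]))
```

Small force rise only. I'll step on gently in 1 mm moves until the base contacts.

Request:
move_arm(
  targets=[
    {"slide": [0, 0, 0.002], "rot": [0, 0, 0], "claw": 1},
    {"slide": [0, 0, 0.004], "rot": [0, 0, 0], "claw": 1},
    {"slide": [0, 0, 0.006], "rot": [0, 0, 0], "claw": 1},
    {"slide": [0, 0, 0.006], "rot": [0, 0, 0], "claw": 1},
  ],
)

```text
t: 7.58
tcp_pos: [0.5565, -0.0212, 0.1523]
tcp_rot: [0.214, 2.573, -0.06]
ft_force: [-6.0, -0.1, 3.0]
finger_gap: 0.0293
```

```bash
python3 st.py R
```

```text
t 7.5833 h 0.0009 x 0.0014 y 0.0001 f_n 5.71 f_x -3.40 f_y -1.05 [ 0.233  1.453 -0.004]
(array([ 0.0028, -0.0001, -0.    ]), array([ 0.0003,  0.0008, -0.0001]))
```

Request:
move_arm(
  targets=[
    {"slide": [0, 0, 0.0008], "rot": [0, 0, 0], "claw": 1},
    {"slide": [0, 0, 0.0008], "rot": [0, 0, 0], "claw": 1},
    {"slide": [0, 0, 0.0008], "rot": [0, 0, 0], "claw": 1},
    {"slide": [0, 0, 0.0008], "rot": [0, 0, 0], "claw": 1},
  ],
)

```text
t: 7.92
tcp_pos: [0.5566, -0.0212, 0.1522]
tcp_rot: [0.214, 2.573, -0.06]
ft_force: [-10.4, 1.4, 6.5]
finger_gap: 0.029
```

```bash
python3 st.py R; python3 - <<'E'
from workcell import env
from h import *
s=env.snapshot("wrist");a=load("w2.pkl")
c=lambda im:cv2.resize(im[230:310,244:404,::-1],(800,400)[:2],interpolation=cv2.INTER_CUBIC)[:,100:700]
cv2.imwrite("pics/scale.png",cv2.resize(np.vstack([c(a["color"]),c(s["color"])]),(450,600)))
E
```

```text
t 7.9167 h 0.0008 x 0.0014 y 0.0000 f_n 11.09 f_x -5.40 f_y -0.30 [0.276 1.844 0.023]
(array([ 0.0029, -0.0001, -0.    ]), array([ 0.0003,  0.0009, -0.0001]))
```

View pics/scale.png

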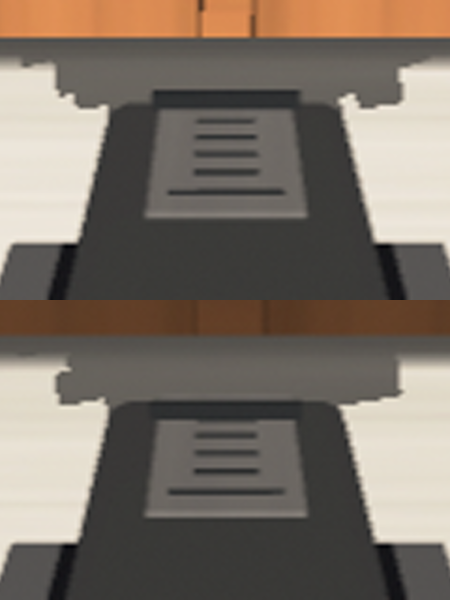

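The upper half is free and the lower half is pressed. The dark pointer bar moved from row 98 to about row 110 of its panel, roughly one 5 mm tick, so the reading is about 5 mm: the right groove is the deep one. I'll ease off slightly and hold for a good second.

Request:
move_arm(
  targets=[
    {"slide": [0, 0, -0.0003], "rot": [0, 0, 0], "claw": 1},
    {"slide": [0, 0, -0.0003], "rot": [0, 0, 0], "claw": 1},
    {"slide": [0, 0, -0.0003], "rot": [0, 0, 0], "claw": 1},
    {"slide": [0, 0, -0.0003], "rot": [0, 0, 0], "claw": 1},
    {"slide": [0, 0, -0.0003], "rot": [0, 0, 0], "claw": 1},
    {"slide": [0, 0, -0.0003], "rot": [0, 0, 0], "claw": 1},
    {"slide": [0, 0, -0.0003], "rot": [0, 0, 0], "claw": 1},
    {"slide": [0, 0, -0.0003], "rot": [0, 0, 0], "claw": 1},
    {"slide": [0, 0, -0.0003], "rot": [0, 0, 0], "claw": 1},
    {"slide": [0, 0, -0.0003], "rot": [0, 0, 0], "claw": 1},
    {"slide": [0, 0, -0.0003], "rot": [0, 0, 0], "claw": 1},
    {"slide": [0, 0, -0.0003], "rot": [0, 0, 0], "claw": 1},
    {"slide": [0, 0, -0.0003], "rot": [0, 0, 0], "claw": 1},
    {"slide": [0, 0, -0.0003], "rot": [0, 0, 0], "claw": 1},
  ],
)

```text
t: 9.13
tcp_pos: [0.5566, -0.0212, 0.1523]
tcp_rot: [0.214, 2.573, -0.06]
ft_force: [-8.5, 0.0, 5.0]
finger_gap: 0.029
```

```bash
python3 st.py R; python3 - <<'E'
from h import *
w=load("w2.pkl");T=w["T"];L_=lambda px:None
o,d=ray(w,(323,196),T);q=o+d*((FR-o)@N/(d@N));print((q-FR)@V)
for px in((503,195),(488,291)):
    o,d=ray(w,px,T);q=o+d*((FL-o)@N/(d@N));print((q-FL)@X,(q-FL)@V)
E
```

```text
t 9.1333 h 0.0009 x 0.0015 y 0.0000 f_n 8.72 f_x -4.44 f_y -1.36 [0.292 1.686 0.008]
(array([ 0.003 , -0.0001, -0.    ]), array([ 0.0003,  0.0009, -0.0001]))
-0.0005930456070359464
-0.033641748441796356 0.0016980999345272848
0.03157658948662911 -0.000680240383434658
```

Request:
move_arm(
  targets=[
    {"slide": [0, 0, -0.04], "rot": [0, 0, 0], "claw": 1},
    {"slide": [0, 0, -0.09], "rot": [0, 0, 0], "claw": 1},
    {"slide": [0, 0.07, -0.09], "rot": [0, 0, 0], "claw": 1},
    {"slide": [0, 0.15, -0.09], "rot": [0, 0, 0], "claw": 1},
    {"slide": [0, 0.2245, -0.09], "rot": [0, 0, 0], "claw": 1},
    {"slide": [0, 0.2245, -0.09], "rot": [0, 0, 0], "claw": 1},
    {"slide": [0, 0.2245, -0.09], "rot": [0, 0, 0], "claw": 1},
    {"slide": [0, 0.2245, -0.07], "rot": [0, 0, 0], "claw": 1},
    {"slide": [0, 0.2245, -0.05], "rot": [0, 0, 0], "claw": 1},
    {"slide": [0, 0.2245, -0.044], "rot": [0, 0, 0], "claw": 1},
    {"slide": [0, 0.2245, -0.044], "rot": [0, 0, 0], "claw": 1},
    {"slide": [0, 0.2245, -0.044], "rot": [0, 0, 0], "claw": 1},
  ],
)

```text
t: 10.13
tcp_pos: [0.5634, 0.0902, 0.1691]
tcp_rot: [0.216, 2.575, -0.062]
ft_force: [0.0, 0.4, -4.8]
finger_gap: 0.0293
```

```bash
python3 st.py L
```

```text
t 10.1333 h 0.0214 x 0.0005 y -0.0010 f_n -4.09 f_x -2.61 f_y 0.40 [ 0.207  0.993 -0.023]
(array([ 0.0011,  0.002 , -0.    ]), array([-0.0002,  0.0002, -0.0005]))
```

Request:
move_arm(
  targets=[
    {"slide": [0, 0.0024, 0.003], "rot": [0, 0, 0], "claw": 1},
    {"slide": [0, 0.0024, 0.012], "rot": [0, 0, 0], "claw": 1},
    {"slide": [0, 0.0024, 0.021], "rot": [0, 0, 0], "claw": 1},
    {"slide": [0, 0.0024, 0.03], "rot": [0, 0, 0], "claw": 1},
    {"slide": [0, 0.0024, 0.037], "rot": [0, 0, 0], "claw": 1},
    {"slide": [0, 0.0024, 0.037], "rot": [0, 0, 0], "claw": 1},
    {"slide": [0, 0.0024, 0.037], "rot": [0, 0, 0], "claw": 1},
  ],
)

```text
t: 10.72
tcp_pos: [0.5738, 0.0908, 0.1546]
tcp_rot: [0.214, 2.573, -0.061]
ft_force: [-1.9, -1.3, -1.2]
finger_gap: 0.0291
```

```bash
python3 st.py L
```

```text
t 10.7167 h 0.0036 x 0.0014 y 0.0013 f_n -0.10 f_x -2.03 f_y -1.60 [-0.406  0.756 -0.308]
(array([ 0.0029, -0.0027, -0.    ]), array([ 0.0001,  0.0008, -0.0002]))
```

Request:
move_arm(
  targets=[
    {"slide": [0, -0.002, 0], "rot": [0, 0, 0], "claw": 1},
    {"slide": [0, -0.002, 0.002], "rot": [0, 0, 0], "claw": 1},
    {"slide": [0, -0.002, 0.004], "rot": [0, 0, 0], "claw": 1},
    {"slide": [0, -0.002, 0.0062], "rot": [0, 0, 0], "claw": 1},
    {"slide": [0, -0.002, 0.0062], "rot": [0, 0, 0], "claw": 1},
  ],
)

```text
t: 11.13
tcp_pos: [0.5752, 0.0902, 0.1523]
tcp_rot: [0.213, 2.573, -0.059]
ft_force: [-2.5, 0.8, 1.7]
finger_gap: 0.0293
```

```bash
python3 st.py L
```

```text
t 11.1333 h 0.0009 x 0.0014 y 0.0010 f_n 2.79 f_x -1.33 f_y 0.36 [0.343 0.829 0.184]
(array([ 0.0029, -0.0019, -0.    ]), array([ 0.0006,  0.0008, -0.0001]))
```

Request:
move_arm(
  targets=[
    {"slide": [0, 0, 0.0008], "rot": [0, 0, 0], "claw": 1},
    {"slide": [0, 0, 0.0008], "rot": [0, 0, 0], "claw": 1},
    {"slide": [0, 0, 0.0008], "rot": [0, 0, 0], "claw": 1},
    {"slide": [0, 0, 0.0008], "rot": [0, 0, 0], "claw": 1},
    {"slide": [0, 0, 0.0008], "rot": [0, 0, 0], "claw": 1},
    {"slide": [0, 0, 0.0008], "rot": [0, 0, 0], "claw": 1},
    {"slide": [0, 0, 0.0008], "rot": [0, 0, 0], "claw": 1},
    {"slide": [0, 0, 0.0008], "rot": [0, 0, 0], "claw": 1},
    {"slide": [0, 0, 0.0008], "rot": [0, 0, 0], "claw": 1},
    {"slide": [0, 0, 0.0008], "rot": [0, 0, 0], "claw": 1},
    {"slide": [0, 0, 0.0008], "rot": [0, 0, 0], "claw": 1},
    {"slide": [0, 0, 0.0008], "rot": [0, 0, 0], "claw": 1},
    {"slide": [0, 0, 0.0008], "rot": [0, 0, 0], "claw": 1},
    {"slide": [0, 0, 0.0008], "rot": [0, 0, 0], "claw": 1},
  ],
)

```text
t: 12.3
tcp_pos: [0.5753, 0.0902, 0.1523]
tcp_rot: [0.213, 2.573, -0.059]
ft_force: [-6.6, 1.5, 5.1]
finger_gap: 0.0291
```

```bash
python3 st.py L; python3 - <<'E'
from workcell import env
from h import *
s=env.snapshot("wrist");a=load("w2.pkl")
c=lambda im:cv2.resize(im[240:300,284:364,::-1],(400,300),interpolation=cv2.INTER_CUBIC)
cv2.imwrite("pics/scale2.png",np.vstack([c(a["color"]),c(s["color"])]))
E
```

```text
t 12.3 h 0.0009 x 0.0016 y 0.0010 f_n 7.94 f_x -3.02 f_y 0.40 [0.354 1.174 0.073]
(array([ 0.0031, -0.002 , -0.    ]), array([ 0.0007,  0.0009, -0.    ]))
```

View pics/scale2.png

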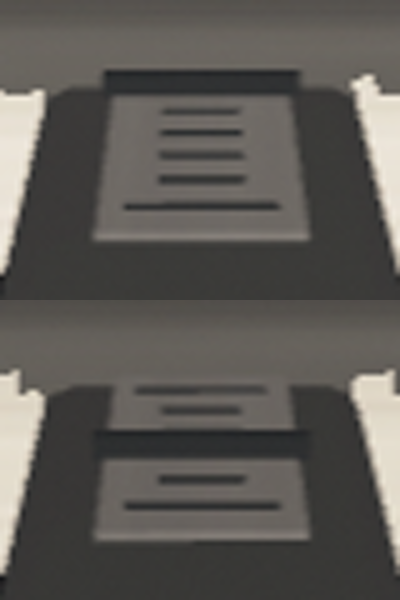

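The pointer in the lower half sits 3–4 ticks up (panel row 142 against 82), about 18 mm. The left block is therefore the shallow one, and force agrees. Next: withdraw and return to the stand.

```bash
python3 - <<'E'
from workcell import env
from h import *
o=env.get_obs()
print(go(o,[.56,-.1,.27],M(YAW,L,1)));print(go(o,[.5909,-.2772,.20],M(.044,0,1)))
E
```

```text
(array([-0.1529, -0.3798, -0.1827]), array([ 0.0007,  0.0009, -0.    ]))
(array([-0.1794, -0.7196, -0.0014]), array([-0.0181,  0.1781, -0.0648]))
```

Request:
move_arm(
  targets=[
    {"slide": [0, 0, -0.05], "rot": [0, 0, 0], "claw": 1},
    {"slide": [0, 0, -0.12], "rot": [0, 0, 0], "claw": 1},
    {"slide": [-0.06, -0.06, -0.17], "rot": [0, 0, 0], "claw": 1},
    {"slide": [-0.15, -0.38, -0.18], "rot": [-0.006, 0.06, -0.02], "claw": 1},
    {"slide": [-0.15, -0.38, -0.18], "rot": [-0.006, 0.06, -0.02], "claw": 1},
    {"slide": [-0.15, -0.38, -0.18], "rot": [-0.006, 0.06, -0.02], "claw": 1},
    {"slide": [-0.15, -0.38, -0.18], "rot": [-0.006, 0.06, -0.02], "claw": 1},
    {"slide": [-0.18, -0.7196, -0.0014], "rot": [-0.0181, 0.1781, -0.0648], "claw": 1},
    {"slide": [-0.18, -0.7196, -0.0014], "rot": [-0.0181, 0.1781, -0.0648], "claw": 1},
    {"slide": [-0.18, -0.7196, -0.0014], "rot": [-0.0181, 0.1781, -0.0648], "claw": 1},
    {"slide": [-0.18, -0.7196, -0.0014], "rot": [-0.0181, 0.1781, -0.0648], "claw": 1},
    {"slide": [-0.18, -0.7196, -0.0014], "rot": [-0.0181, 0.1781, -0.0648], "claw": 1},
    {"slide": [-0.18, -0.7196, -0.0014], "rot": [-0.0181, 0.1781, -0.0648], "claw": 1},
    {"slide": [-0.18, -0.7196, -0.0014], "rot": [-0.0181, 0.1781, -0.0648], "claw": 1},
    {"slide": [-0.18, -0.7196, -0.0014], "rot": [-0.0181, 0.1781, -0.0648], "claw": 1},
  ],
)

```text
t: 13.6
tcp_pos: [0.5906, -0.2777, 0.1987]
tcp_rot: [0.067, -3.139, -0.0]
ft_force: [0.1, 0.1, -4.5]
finger_gap: 0.0289
```

```bash
python3 - <<'E'
from workcell import env
from h import *
o=env.get_obs();print(o["ft_force"],o["finger_gap"],o["dq"].round(2))
print(go(o,[.5909,-.2772,.128],M(.044,0,1)))
E
```

```text
[ 0.0551141   0.14533579 -4.46781028] 0.028942064880490646 [ 0.02 -0.04 -0.    0.    0.   -0.  ]
(array([-0.001 ,  0.001 ,  0.1413]), array([ 0.0001, -0.0007, -0.0004]))
```

Request:
move_arm(
  targets=[
    {"slide": [-0.001, 0.001, 0.05], "rot": [0, -0.0007, 0], "claw": 1},
    {"slide": [-0.001, 0.001, 0.1], "rot": [0, -0.0007, 0], "claw": 1},
    {"slide": [-0.001, 0.001, 0.13], "rot": [0, -0.0007, 0], "claw": 1},
    {"slide": [-0.001, 0.001, 0.142], "rot": [0, -0.0007, 0], "claw": 1},
    {"slide": [-0.001, 0.001, 0.145], "rot": [0, -0.0007, 0], "claw": 1},
    {"slide": [-0.001, 0.001, 0.148], "rot": [0, -0.0007, 0], "claw": 1},
    {"slide": [-0.001, 0.001, 0.148], "rot": [0, -0.0007, 0], "claw": 1},
    {"slide": [-0.001, 0.001, 0.148], "rot": [0, -0.0007, 0], "claw": 1},
  ],
)

```text
t: 14.27
tcp_pos: [0.5919, -0.2773, 0.1273]
tcp_rot: [-0.068, 3.137, -0.003]
ft_force: [0.3, 0.5, -4.0]
finger_gap: 0.0292
```

Request:
move_arm(
  targets=[
    {"slide": [0, 0, 0.002], "rot": [0, 0, 0], "claw": 1},
    {"slide": [0, 0, 0.004], "rot": [0, 0, 0], "claw": 1},
    {"slide": [0, 0, 0.006], "rot": [0, 0, 0], "claw": 1},
    {"slide": [0, 0, 0.006], "rot": [0, 0, 0], "claw": 1},
  ],
)

```text
t: 14.6
tcp_pos: [0.5916, -0.2775, 0.124]
tcp_rot: [-0.068, 3.138, -0.002]
ft_force: [-1.4, 0.4, 3.0]
finger_gap: 0.0292
```

Request:
move_arm(
  targets=[
    {"slide": [0, 0, 0], "rot": [0, 0, 0], "claw": -1},
    {"slide": [0, 0, 0], "rot": [0, 0, 0], "claw": -1},
    {"slide": [0, 0, 0], "rot": [0, 0, 0], "claw": -1},
    {"slide": [0, 0, 0], "rot": [0, 0, 0], "claw": -1},
    {"slide": [0, 0, 0], "rot": [0, 0, 0], "claw": -1},
    {"slide": [0, 0, 0], "rot": [0, 0, 0], "claw": -1},
    {"slide": [0, 0, -0.05], "rot": [0, 0, 0], "claw": -1},
    {"slide": [0, 0, -0.12], "rot": [0, 0, 0], "claw": -1},
    {"slide": [0, 0, -0.2], "rot": [0, 0, 0], "claw": -1},
    {"slide": [0, 0, -0.26], "rot": [0, 0, 0], "claw": -1},
    {"slide": [0, 0, -0.26], "rot": [0, 0, 0], "claw": -1},
    {"slide": [0, 0, -0.26], "rot": [0, 0, 0], "claw": -1},
  ],
)

```text
t: 15.6
tcp_pos: [0.592, -0.2776, 0.2552]
tcp_rot: [-0.068, 3.135, -0.004]
ft_force: [0.5, 0.3, -0.6]
finger_gap: 0.0852
```

```bash
python3 - <<'E'
from workcell import env
from h import *
o=env.get_obs();s=env.snapshot("wrist");a=load("w1.pkl");T=tool(o)
b=s["color"][:,:,::-1]; cv2.imwrite("pics/w3.png",b)
for p in([.589,-.278,.062],[.589,-.278,.159]):print(proj(s,p,T))
# tally approach: shut fingers, tip on right (-y) side of tally, tool down, x along rest y pushing
ta=np.array([.5205,.0415,0])+(.0754-.06)*V;print("tally",ta)
for f in(0,1):
  for dy in(-.045,):
    print(f,go(o,ta+V*dy+[0,0,.12],M(YAW,0,f)),go(o,ta+V*dy+[0,0,.059],M(YAW,0,f)))
print(o["joint_pos"])
E
```

```text
(np.float64(325.15821278839053), np.float64(217.63179922714332))
(np.float64(325.0150522823872), np.float64(253.3763646944156))
tally [0.5230386  0.05668932 0.        ]
0 (array([0.129 , 0.5867, 0.268 ]), array([-0.0027, -0.0011, -0.9335])) (array([0.1296, 0.587 , 0.39  ]), array([-0.0027, -0.0011, -0.9335]))
1 (array([0.129 , 0.5867, 0.268 ]), array([-0.0008,  0.0018,  0.0665])) (array([0.1296, 0.587 , 0.39  ]), array([-0.0008,  0.0018,  0.0665]))
[-4.38448503e-01  3.75061451e-01  2.85321927e-01  1.47490347e+00
 -1.26595530e-04 -4.81654425e-01]
```

View pics/w3.png

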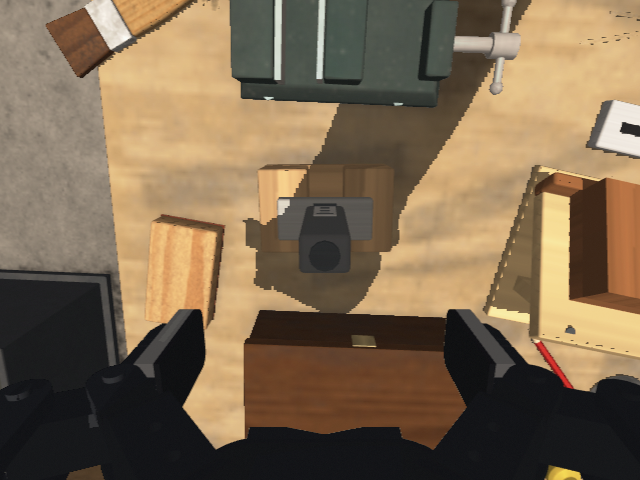

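The gauge stands centred on the stand again: base about (325,218), button (324,255), as predicted. Now to the tally, with shut fingers on its right side.

Request:
move_arm(
  targets=[
    {"slide": [0.13, 0.587, 0.08], "rot": [0, 0.0018, 0.0665], "claw": 1},
    {"slide": [0.13, 0.587, 0.08], "rot": [0, 0.0018, 0.0665], "claw": 1},
    {"slide": [0.13, 0.587, 0.08], "rot": [0, 0.0018, 0.0665], "claw": 1},
    {"slide": [0.13, 0.587, 0.08], "rot": [0, 0.0018, 0.0665], "claw": 1},
    {"slide": [0.13, 0.587, 0.08], "rot": [0, 0.0018, 0.0665], "claw": 1},
    {"slide": [0.13, 0.587, 0.08], "rot": [0, 0.0018, 0.0665], "claw": 1},
    {"slide": [0.13, 0.587, 0.08], "rot": [0, 0.0018, 0.0665], "claw": 1},
    {"slide": [0.13, 0.587, 0.08], "rot": [0, 0.0018, 0.0665], "claw": 1},
    {"slide": [0.13, 0.587, 0.08], "rot": [0, 0.0018, 0.0665], "claw": 1},
    {"slide": [0.13, 0.587, 0.16], "rot": [0, 0.0018, 0.0665], "claw": 1},
    {"slide": [0.13, 0.587, 0.24], "rot": [0, 0.0018, 0.0665], "claw": 1},
    {"slide": [0.13, 0.587, 0.268], "rot": [0, 0.0018, 0.0665], "claw": 1},
    {"slide": [0.13, 0.587, 0.268], "rot": [0, 0.0018, 0.0665], "claw": 1},
    {"slide": [0.13, 0.587, 0.268], "rot": [0, 0.0018, 0.0665], "claw": 1},
  ],
  force=40,
)

```text
t: 16.82
tcp_pos: [0.5129, 0.0122, 0.1172]
tcp_rot: [-0.261, -3.123, 0.002]
ft_force: [0.0, -0.9, 1.1]
finger_gap: 0.0001
```

```bash
python3 - <<'E'
from workcell import env
from h import *
o=env.get_obs();s=env.snapshot("wrist");T=tool(o);cv2.imwrite("pics/w4.png",s["color"][:,:,::-1])
ta=np.array([.5205,.0415,0])+(.0754-.06)*V
print("tally top",proj(s,ta+[0,0,.0545],T),"tip",proj(s,T[:3,3]+T[:3,2]*.022,T),o["finger_gap"])
c=np.array([.5205,.0415,0])
print(go(o,ta-.045*V+[0,0,.052],M(YAW,0,1)),go(o,c+.032*V+[0,0,.052],M(YAW,0,1)))
E
```

```text
tally top (np.float64(419.102713624172), np.float64(286.05649399257766)) tip (np.float64(325.5124121768593), np.float64(316.8458348805669)) 0.00012917869823714904
(array([-0.0063,  0.0013,  0.1304]), array([-0.0006, -0.0023, -0.0004])) (array([-0.0062,  0.1245,  0.1302]), array([-0.0006, -0.0023, -0.0004]))
```

View pics/w4.png

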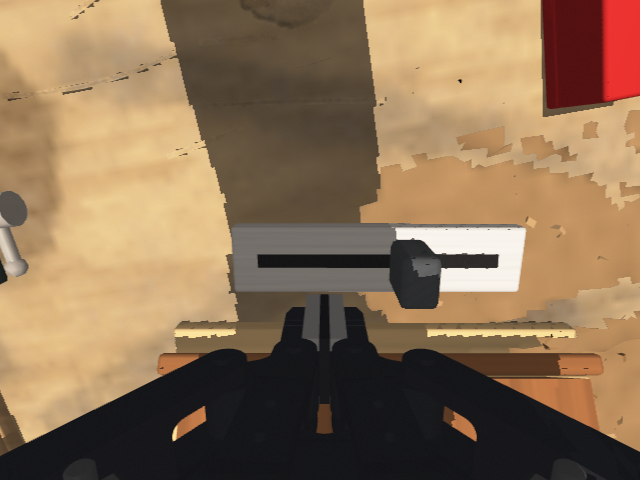

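The tally top is at (420,286), as predicted (419,286), and the shut fingertips are at (325,300), left of it in the image, which is the rest's right side. Lower, then push.

Request:
move_arm(
  targets=[
    {"slide": [-0.006, 0.001, 0.05], "rot": [0, -0.002, 0], "claw": 1},
    {"slide": [-0.006, 0.001, 0.1], "rot": [0, -0.002, 0], "claw": 1},
    {"slide": [-0.006, 0.001, 0.13], "rot": [0, -0.002, 0], "claw": 1},
    {"slide": [-0.006, 0.001, 0.13], "rot": [0, -0.002, 0], "claw": 1},
    {"slide": [-0.006, 0.02, 0.13], "rot": [0, -0.002, 0], "claw": 1},
    {"slide": [-0.006, 0.035, 0.13], "rot": [0, -0.002, 0], "claw": 1},
    {"slide": [-0.006, 0.05, 0.13], "rot": [0, -0.002, 0], "claw": 1},
    {"slide": [-0.006, 0.065, 0.13], "rot": [0, -0.002, 0], "claw": 1},
    {"slide": [-0.006, 0.08, 0.13], "rot": [0, -0.002, 0], "claw": 1},
    {"slide": [-0.006, 0.095, 0.13], "rot": [0, -0.002, 0], "claw": 1},
    {"slide": [-0.006, 0.11, 0.13], "rot": [0, -0.002, 0], "claw": 1},
    {"slide": [-0.006, 0.11, 0.13], "rot": [0, -0.002, 0], "claw": 1},
  ],
)

```text
t: 17.87
tcp_pos: [0.5256, 0.0685, 0.0534]
tcp_rot: [0.257, 3.129, -0.001]
ft_force: [-0.2, 0.3, 0.1]
finger_gap: -0.0001
```

```bash
cat > q.py <<'E'
from workcell import env
from h import *
o=env.get_obs();d=o["tcp_pos"]-[.5205,.0415,0];print(o["t"],"v %.4f u %.4f"%(d@V,d@U),"fv %.2f"%(o["ft_force"]@V),o["tcp_pos"])
E
python3 q.py
```

```text
17.8667 v 0.0275 u 0.0006 fv 0.26 [0.52558872 0.06848528 0.053355  ]
```

Request:
move_arm(
  targets=[
    {"slide": [0, 0.005, 0], "rot": [0, 0, 0], "claw": 1},
    {"slide": [0, 0.01, 0], "rot": [0, 0, 0], "claw": 1},
    {"slide": [0, 0.015, 0], "rot": [0, 0, 0], "claw": 1},
    {"slide": [0, 0.019, 0], "rot": [0, 0, 0], "claw": 1},
    {"slide": [0, 0.019, 0], "rot": [0, 0, 0], "claw": 1},
  ],
)

```text
t: 18.28
tcp_pos: [0.5267, 0.0765, 0.0531]
tcp_rot: [0.26, 3.13, -0.002]
ft_force: [-0.4, -0.1, 0.8]
finger_gap: 0.0002
```

```bash
python3 q.py
```

```text
18.2833 v 0.0355 u 0.0003 fv -0.20 [0.52665704 0.07650716 0.05305323]
```

Request:
move_arm(
  targets=[
    {"slide": [0, 0.004, 0], "rot": [0, 0, 0], "claw": 1},
    {"slide": [0, 0.008, 0], "rot": [0, 0, 0], "claw": 1},
    {"slide": [0, 0.012, 0], "rot": [0, 0, 0], "claw": 1},
    {"slide": [0, 0.012, 0], "rot": [0, 0, 0], "claw": 1},
  ],
)

```text
t: 18.62
tcp_pos: [0.527, 0.0788, 0.0532]
tcp_rot: [0.263, 3.129, -0.016]
ft_force: [-3.6, -15.9, 4.9]
finger_gap: -0.0004
```

```bash
python3 q.py; python3 - <<'E'
from workcell import env
from h import *
t=env.snapshot("top")["color"][:,:,::-1];w=env.snapshot("wrist")["color"][:,:,::-1]
r=cv2.resize
cv2.imwrite("pics/c5.png",np.hstack([r(t[235:335,255:375],(360,300)),r(w[150:400,200:600],(440,300))]))
E
```

```text
18.6167 v 0.0378 u 0.0003 fv -16.27 [0.52702943 0.07876705 0.05319773]
```

View pics/c5.png

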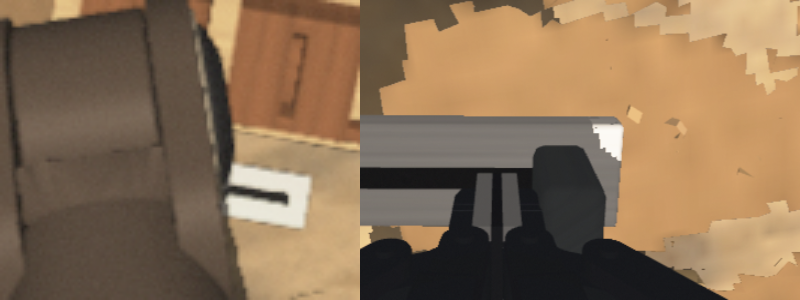

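Force rose to 16 N at the stop, and the tally is at the track's left end in the wrist crop (570,200). Back off sideways, lift and check.

Request:
move_arm(
  targets=[
    {"slide": [0, -0.02, 0], "rot": [0, 0, 0], "claw": 1},
    {"slide": [0, -0.05, 0], "rot": [0, 0, 0], "claw": 1},
    {"slide": [0, -0.05, -0.07], "rot": [0, 0, 0], "claw": 1},
    {"slide": [0, -0.05, -0.15], "rot": [0, 0, 0], "claw": 1},
    {"slide": [0, -0.05, -0.23], "rot": [0, 0, 0], "claw": 1},
    {"slide": [0, -0.13, -0.3], "rot": [0, 0, 0], "claw": 1},
    {"slide": [0.08, -0.21, -0.35], "rot": [0, 0, 0], "claw": 1},
    {"slide": [0.16, -0.29, -0.35], "rot": [0, 0, 0], "claw": 1},
    {"slide": [0.24, -0.37, -0.35], "rot": [0, 0, 0], "claw": 1},
    {"slide": [0.3, -0.45, -0.35], "rot": [0, 0, 0], "claw": 1},
    {"slide": [0.3, -0.45, -0.35], "rot": [0, 0, 0], "claw": 1},
    {"slide": [0.3, -0.45, -0.35], "rot": [0, 0, 0], "claw": 1},
  ],
)

```text
t: 19.72
tcp_pos: [0.3397, -0.1158, 0.2286]
tcp_rot: [0.262, 3.128, -0.002]
ft_force: [0.9, -0.5, 0.6]
finger_gap: 0.0001
```

```bash
python3 - <<'E'
from workcell import env
from h import *
o=env.get_obs();print(o["t"],o["tcp_pos"])
t=env.snapshot("top")["color"][:,:,::-1];s=env.snapshot("scene")["color"][:,:,::-1]
cv2.imwrite("pics/end.png",np.hstack([cv2.resize(t[160:340,200:520],(480,270)),cv2.resize(s[120:345,230:430],(240,270))]))
E
```

```text
19.7167 [ 0.33973975 -0.11578177  0.22858453]
```

View pics/end.png

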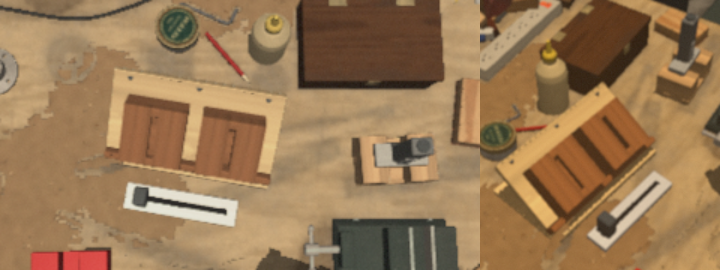

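The tally is at the left end (140,195), the gauge is upright on its stand (405,152), and the bystanders look undisturbed. Handing in.

```bash
python3 -c "
from workcell import env
print(env.close_job(), env.get_obs()['t'])"
```

```text
the job is handed in; nothing more can be done
the job is handed in; nothing more can be done
```

The left block is the one grooved too shallow, and the tally now stands at the left end of its track. I handed the job in shortly after 19.7 s on the robot's clock.

- **Gauge readings:** I measured both grooves, holding the base flat for just over a second each time at about 8–11 N. The right groove read about 5 mm (deep) and the left about 18 mm (shallow). I read the pointer in the wrist camera. The force trace clearly agreed on the left. On the right the spring force was close to the noise, so that reading rests mainly on the pointer. When first lowered into the left groove the gauge sat about 1 mm off centre with a slight side load. I nudged it back before pressing flat, and the side load was gone by then.
- **Gauge return:** It stands upright and centred on the wooden stand, within about 1 mm of where it was.
- **Tally:** I pushed it left until it met the end stop, where the force rose to about 16 N.

The last pictures show the tally at the left end, the gauge upright, the bottle and tin apparently where they were, and the arm clear of everything. The faceplate was only partly in that last crop. None of my checks failed. I viewed 10 pictures in all, within the budget.

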